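# Put the forge's stacked bolster blocks away in their trays

### The arm

A 6-joint arm with a two-finger parallel gripper is mounted at the origin on the work surface. World frame = base frame: x ahead of the robot, y to its left, z up, the work surface at z = 0. Lengths are in m, angles in degrees, forces in N, time in s.
With the tool pointing down it reaches from about 0.325 to 0.875 m from the base axis. Payload 4.4 kg.
Tool frame: the origin (TCP) lies between the finger pads; the fingertips stand 17 mm ahead of it and the grasp point (between the pads) lies 2 mm behind it; z points along the fingers, y is the line along which they close (so a half turn about z gives the same grasp; the last joint's range is limited). The gripper opens to 85 mm and grips with 20 to 120 N. Pads are 22 mm wide; open, the fingers measure 114 mm over their backs; the gripper's body (76 mm by 85 mm) begins 54 mm behind the grasp point. The pads swing forward as they close: fully open they stand 13 mm farther back than shut.
Start: joints at [-72.393, 11.837, 88.321, -0, 79.842, -8.623], TCP at [0.254, -0.516, 0.248] pointing down, gripper open.
Joint ranges: [-156.59, 156.59], [-49.26, 127.26], [12.9, 141.05], [-63.56, 243.56], [4.71, 150.69], [-161.64, 161.64]. Speed limits (degrees/s): [159.86, 159.86, 180, 180, 180, 180].

### API

Orientations are given as [roll, pitch, yaw] about the fixed x, y, z axes, in that order (R = Rz(yaw) Ry(pitch) Rx(roll)).
In Python, from workcell import arm, vision, close_job gives the robot as it stands. The module is installed in compiled form; this text tells all that it offers.
- The arm moves only by the shell command python3 -m handwheel 'ROWS' [FORCE]. ROWS is JSON, a list of rows, each an object of numbers: "gripper": the finger opening in m, from 0 to 0.0854; "dx", "dy", "dz": the shift along the tool's x, y, z in m; "twist": the turn about the tool's z in rad. A call has exactly 8 rows; each row is the pose to reach, as a shift and turn from the pose commanded when the call began, along the tool's axes at that moment; what a row does not reach only later rows make up. A row lasts 1/10 s, in which the tool goes at most 50 mm and 8.59 degrees, less where a joint would pass 70% of its speed; a pose out of reach is approached as far as the arm can. A call with a gripper value outside its range is refused whole. The fingers move at their own pace and stop on an object; FORCE is the grip in N (left out, the last holds). Time passes only in rows, so rows that repeat a pose let the fingers close, or fill a call up. It gives the time, the measured TCP pose, the force, the opening and the grip force at its end, in the units of the state.
- arm.sense(): the state, without advancing time (a new reading comes with each control period).
- vision.camera(name): name is "scene" or "side" or "wrist"; returns the picture (420x560x3 uint8, red, green, blue); there is no depth.
- vision.calibration(name): a dict with "fx", "fy", "cx", "cy" (pixels), "k1" (the pictures are not rectified: a ray, as slopes to the right and down, at radius r is drawn at 1 + k1 r^2 times it, then the intrinsics apply), "R" (3x3) and "t" (3): a world point X has camera coordinates R X + t; the wrist camera has in their place "hand_eye" (4x4, takes a point from camera to tool coordinates, whose origin is the TCP and whose axes are the flange's). Camera axes: x right, y down, z forward; pixel columns grow to the right and rows downward; lengths in m; the calibration is good to about 2 mm. A picture is of the moment at which its call begins: read the wrist's pose just before it. calibration takes no time and is no camera call.
- close_job(): hands the job in; it is judged then, once.
The state is a dict: "time_s": time; "qpos": joint angles; "joint_vel": joint speeds; "joint_torque": joint torques, N m; "ee_pos": TCP position; "ee_rot": TCP orientation; "wrist_force": force on the tool from outside, world axes, zero at the start; "wrist_torque": the same for the moment, N m; "finger_gap": finger opening in m; "finger_force": force on a finger pad.
Only numpy, scipy, OpenCV 4.12 (cv2) and the standard library are available. Lean on these libraries where they do the work, as an engineer would, in place of code of your own. Each camera call takes 0.05 s, during which the arm holds its last target. There are 200 camera calls.

### The job

Take apart the stack of four steel bolster blocks on the forge bench and put each block away flat in the wooden tray whose recess has its own outline: square, oblong, round and hexagonal. Set the blocks down rather than dropping them, and leave the wax tin and the centre punch that lie among the trays where they are.

Things in the scene. Friction and masses are not known exactly. Their poses are not given: they have to be found in the camera images.
- square_block: Origin: centre of its underside, z up, 28 mm tall. Plain steel, loose. Square bolster block of blackened steel 64 x 64 mm (sides along its x and y) with a 30 mm square hole through the middle, 0.6 to 0.85 kg. Bottom of the stack, standing on the bench.
- oblong_block: Origin: centre of its underside, z up, 28 mm tall. Plain steel, loose. Oblong bolster block of bright steel, 80 mm along its x, 44 mm along its y, with a 44 x 14 mm slot through it, 0.5 to 0.75 kg. Second from the bottom, flat on the square block, its long axis within about 15 degrees of the square's x axis.
- round_block: Origin: centre of its underside, z up, 28 mm tall. Plain steel, loose. Round bolster block of blackened steel, 44 mm diameter, 20 mm round hole through it, 0.2 to 0.3 kg. Third from the bottom, flat on the oblong block.
- hex_block: Origin: centre of its underside, z up, 28 mm tall. Plain steel, loose. Hexagonal bolster block of bright steel, 30 mm across flats (two of its flats face along its +x and -x), small dark 12 mm centre hole seen on top, 0.15 to 0.2 kg. Top of the stack, its underside about 84 mm above the bench.
- square_tray: Origin: centre of its underside on the bench, z up. Fixed light-wood tray, never moves. Floor of the recess 6 mm above the bench, low rim 5 mm above that floor (rim top 11 mm above the bench), rim 9 mm thick; the recess is 8 mm larger all round than its block. Recess 80 x 80 mm, sides along its x and y; outside 98 x 98 mm.
- oblong_tray: Origin: centre of its underside on the bench, z up. Fixed light-wood tray, never moves. Floor of the recess 6 mm above the bench, low rim 5 mm above that floor (rim top 11 mm above the bench), rim 9 mm thick; the recess is 8 mm larger all round than its block. Recess 96 mm along its x, 60 mm along its y; outside 114 x 78 mm.
- round_tray: Origin: centre of its underside on the bench, z up. Fixed light-wood tray, never moves. Floor of the recess 6 mm above the bench, low rim 5 mm above that floor (rim top 11 mm above the bench), rim 9 mm thick; the recess is 8 mm larger all round than its block. Round recess 60 mm diameter; outside 78 mm diameter.
- hex_tray: Origin: centre of its underside on the bench, z up. Fixed light-wood tray, never moves. Floor of the recess 6 mm above the bench, low rim 5 mm above that floor (rim top 11 mm above the bench), rim 9 mm thick; the recess is 8 mm larger all round than its block. Hexagonal recess 46 mm across flats (flats face its +x and -x); outside 64 mm across flats. The smallest tray.
- wax_tin: Bystander: plain aluminium tin with a white lid, 52 mm diameter, 45 mm tall, loose, standing among the trays. Origin: centre of its underside.
- punch: Bystander: dark steel centre punch lying on the bench, loose, 130 mm long along its x plus a 20 mm point at +x, 12 mm thick. Origin: middle of its underside.

How it is judged:
By the outcome, as a careful person would: the job done as asked, in the order asked, and still so for the second after the job is handed in, with the robot touching nothing.
It also fails if it takes over 120 s, if anything falls off the work surface, if the arm or the gripper's body presses on something with over 40 N, if the wrist force passes 120 N, or if a joint passes its speed limit or range.

## Working session

There is one attempt and no reset: what is moved stays moved. The work goes in short steps, Python scripts to look and compute and a shell command to move; the robot and the scene stay as the last step left them, time stands still between calls to the robot, and variables do not carry over. Pictures are saved under pics/ and viewed, at most 14 in all, crops included, and the job is handed in when it is done.

```bash
mkdir -p pics; ls; python3 - <<'E'
from workcell import arm, vision
import cv2
s=arm.sense(); print(s)
for n in ("scene","side","wrist"):
    im=vision.camera(n); cv2.imwrite(f"pics/{n}0.png",im[:,:,::-1]); print(n,vision.calibration(n))
E
```

```text
pics
{'time_s': 0.0, 'qpos': array([-7.23931475e+01,  1.18841797e+01,  8.84050160e+01,  2.46411560e-04,
        7.98406595e+01, -8.62470885e+00]), 'joint_vel': array([-0.02848491, -0.0469878 ,  0.00827443, -0.04786548, -0.09499222,
        0.00524222]), 'joint_torque': array([-1.16161186e-04, -3.83033001e+01, -2.91595674e+01, -5.50351506e-04,
        1.05614887e-02, -2.83910175e-06]), 'ee_pos': array([ 0.25390751, -0.51510784,  0.2471246 ]), 'ee_rot': array([-1.79871650e+02, -1.97130018e-02,  2.62314955e+01]), 'wrist_force': array([-0.1353856 ,  0.54531303, -0.35843697]), 'wrist_torque': array([-0.01607021,  0.01959676,  0.01817175]), 'finger_force': 0.0, 'finger_gap': 0.08529753896668694}
scene {'fx': 448.1814828026426, 'fy': 448.1814828026426, 'cx': 280.2395164613455, 'cy': 207.34145956788714, 'k1': 0.034397444494052305, 'R': array([[ 0.82565764,  0.5640169 , -0.01320593],
       [ 0.35925708, -0.54367225, -0.75852148],
       [-0.43499863,  0.62153473, -0.65151422]]), 't': array([-0.44400307, -0.13492252,  1.24675548])}
side {'fx': 460.10274957869086, 'fy': 460.10274957869086, 'cx': 276.4319858121388, 'cy': 207.9475661782564, 'k1': -0.057151328244177804, 'R': array([[-9.79582046e-01, -2.01042714e-01,  9.18166513e-04],
       [-1.29071023e-01,  6.25384843e-01, -7.69567715e-01],
       [ 1.54141774e-01, -7.53973226e-01, -6.38564553e-01]]), 't': array([0.52447675, 0.11798794, 0.89615939])}
wrist {'fx': 290.64364259411394, 'fy': 290.64364259411394, 'cx': 280.3183396838522, 'cy': 212.7963571043978, 'k1': -0.01733457045910853, 'hand_eye': array([[ 1.33407397e-03, -9.61727878e-01, -2.74003117e-01,
         6.93324145e-02],
       [ 9.99998143e-01,  1.66408771e-03, -9.71989141e-04,
        -1.86516568e-04],
       [ 1.39075428e-03, -2.74001312e-01,  9.61728313e-01,
        -1.25918737e-01],
       [ 0.00000000e+00,  0.00000000e+00,  0.00000000e+00,
         1.00000000e+00]])}
```

View pics/scene0.png

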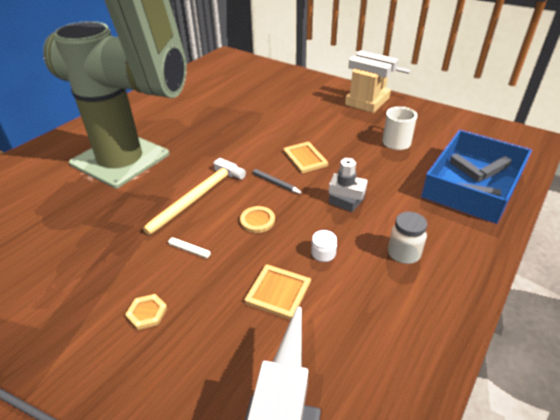

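View pics/side0.png

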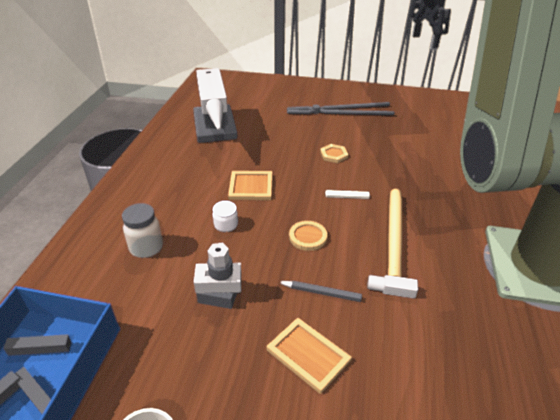

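The scene view shows the stack near (347,185) with the hex top at (348,162). It also shows the oblong tray (305,157), round tray (257,219), square tray (278,291), hex tray (146,311), tin (324,246) and punch (277,181). In the side view the hex top is at (218,249), and the trays are oblong (309,353), round (308,235), square (251,185) and hex (334,153).

```bash
cat > h.py <<'E'
import numpy as np, cv2
from workcell import arm, vision
from scipy.spatial.transform import Rotation as Ro
def cam(name,s=None):
    c=vision.calibration(name)
    if name!="wrist": return c,c["R"],c["t"]
    s=s or arm.sense(); T=np.eye(4); T[:3,:3]=Ro.from_euler("xyz",s["ee_rot"],degrees=True).as_matrix(); T[:3,3]=s["ee_pos"]
    M=np.linalg.inv(T@c["hand_eye"]); return c,M[:3,:3],M[:3,3]
def rays(C,uv):
    c,R,t=C; K=np.array([[c["fx"],0,c["cx"]],[0,c["fy"],c["cy"]],[0,0,1]])
    p=cv2.undistortPoints(np.float64(uv).reshape(-1,1,2),K,np.array([c["k1"],0,0,0.]))[:,0]
    return -R.T@t, np.c_[p,np.ones(len(p))]@R
def onplane(C,uv,z):
    o,d=rays(C,uv); return (o+d*((z-o[2])/d[:,2])[:,None])[:,:2]
def meet(C1,u1,C2,u2):
    (a,d),(b,e)=rays(C1,[u1]),rays(C2,[u2]); d,e=d[0],e[0]
    k=np.linalg.lstsq(np.c_[d,-e],b-a,rcond=None)[0]; p,q=a+k[0]*d,b+k[1]*e
    return (p+q)/2,np.linalg.norm(p-q)
def project(C,X):
    c,R,t=C; K=np.array([[c["fx"],0,c["cx"]],[0,c["fy"],c["cy"]],[0,0,1]])
    return cv2.projectPoints(np.float64(X).reshape(-1,3),cv2.Rodrigues(R)[0],t,K,np.array([c["k1"],0,0,0.]))[0][:,0]
def axes(yaw):  # tool x,y in world for tool down
    R=Ro.from_euler("xyz",arm.sense()["ee_rot"],degrees=True).as_matrix(); return R
E
python3 - <<'E'
from h import *
seeds={"scene":dict(ob=(305,157),ro=(257,219),sq=(278,291),hx=(146,311)),"side":dict(ob=(309,353),ro=(308,235),sq=(251,185),hx=(334,153))}
for n in seeds:
    im=cv2.imread(f"pics/{n}0.png"); hsv=cv2.cvtColor(im,cv2.COLOR_BGR2HSV); C=cam(n)
    m=((hsv[...,0]>8)&(hsv[...,0]<32)&(hsv[...,1]>60)&(hsv[...,2]>175)).astype(np.uint8)*255
    m=cv2.morphologyEx(m,cv2.MORPH_CLOSE,np.ones((3,3)))
    cs,_=cv2.findContours(m,cv2.RETR_EXTERNAL,cv2.CHAIN_APPROX_NONE)
    for k,u in seeds[n].items():
        for c in cs:
            if cv2.contourArea(c)>150 and cv2.pointPolygonTest(c,u,False)>=0:
                P=onplane(C,c[:,0],0.009); r=cv2.minAreaRect((P*1000).astype(np.float32)); hull=cv2.convexHull((P*1000).astype(np.float32)); M=cv2.moments(hull)
                print(n,k,np.round(r[0],1),np.round(r[1],1),round(r[2],1),"cen",round(M["m10"]/M["m00"],1),round(M["m01"]/M["m00"],1))
A,B=cam("scene"),cam("side")
print("hex top",meet(A,(348,161),B,(218,249)))
print("tin top",meet(A,(324,238),B,(225,209)))
for n,us in (("scene",[(277,181),(254,171),(300,190)]),("side",[(325,291),(282,283),(361,297)])):
    print("punch",n,onplane(cam(n),us,0.008).round(3).tolist())
for n,x0,y0 in (("scene",308,140),("side",178,230)):
    im=cv2.imread(f"pics/{n}0.png")[y0:y0+85,x0:x0+85]; cv2.imwrite(f"pics/st_{n}.png",cv2.resize(im,None,fx=4.7,fy=4.7,interpolation=cv2.INTER_CUBIC))
a=[cv2.imread(f"pics/st_{n}.png") for n in ("scene","side")]; cv2.imwrite("pics/st.png",np.hstack(a))
E
```

```text
scene ob [397.5 358.3] [136.4 322.6] 21.0 cen 422.0 345.1
scene ro [460.7  36.5] [ 86.8 155.8] 15.5 cen 471.0 29.4
scene sq [652.9 -93.9] [351.3 193.6] 87.5 cen 651.1 -86.7
scene hx [ 440.9 -324.2] [ 98.  300.1] 1.0 cen 428.3 -320.1
side ob [425.8 283.5] [ 84.4 117.1] 58.7 cen 425.6 283.5
side ro [468.3   2.9] [78.3 82.8] 11.6 cen 468.8 4.0
side sq [ 628.7 -144.2] [101.2 104.6] 10.5 cen 628.9 -144.2
side hx [ 449.1 -322.2] [68.4 81.8] 20.3 cen 449.2 -321.2
hex top (array([0.59940349, 0.18551336, 0.11315444]), np.float64(0.0022884872519525526))
tin top (array([0.64679169, 0.00162714, 0.0429933 ]), np.float64(0.0024352480703312886))
punch scene [[0.427, 0.147], [0.352, 0.149], [0.496, 0.148]]
punch side [[0.414, 0.15], [0.495, 0.147], [0.348, 0.151]]
```

View pics/st.png

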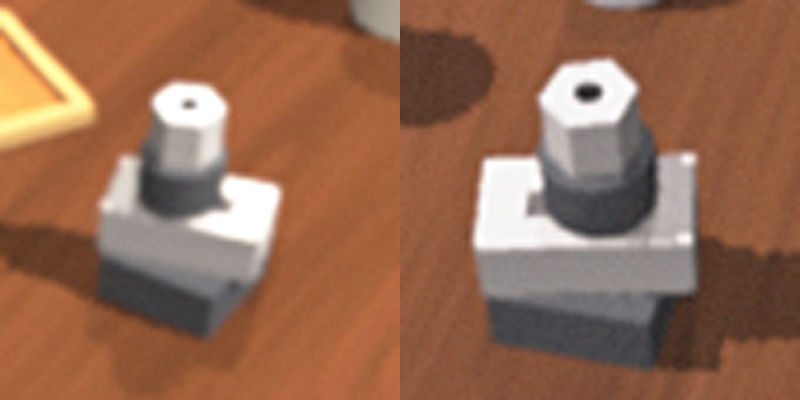

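The crop shows the stack clearly: hex hole at about (348,162) in scene and (218,250) in side. The two rays meet at z = 0.113, against an expected 0.112. The side-view tray sizes match the given sizes and the scene mask bled into the bench, so I use the side estimates. Next I move and look from the wrist.

```bash
python3 -m handwheel '[{"gripper":0.085,"dx":0.03,"dy":-0.016},{"gripper":0.085,"dx":0.075,"dy":-0.04},{"gripper":0.085,"dx":0.12,"dy":-0.065},{"gripper":0.085,"dx":0.165,"dy":-0.09},{"gripper":0.085,"dx":0.21,"dy":-0.114},{"gripper":0.085,"dx":0.25,"dy":-0.135},{"gripper":0.085,"dx":0.28,"dy":-0.15},{"gripper":0.085,"dx":0.28,"dy":-0.15}]'
cat > snap.py <<'E'
import sys; from h import *
s=arm.sense(); im=vision.camera("wrist"); cv2.imwrite(f"pics/{sys.argv[1]}.png",im[:,:,::-1])
import pickle; pickle.dump(s,open(f"pics/{sys.argv[1]}.pkl","wb")); print(s["time_s"],s["ee_pos"].round(4),s["ee_rot"].round(2))
E
python3 snap.py w1
```

```text
0.15 [ 0.254  -0.5153  0.2474] [-1.799e+02 -1.000e-02  2.623e+01]invalid input at $[0]: expected keys gripper, dx, dy, dz, twist
```

View pics/w1.png

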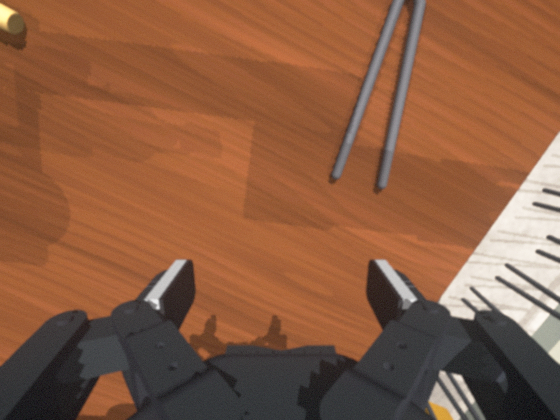

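The picture shows only bench, tongs (at 340-380,180) and the fingers at the bottom: the move was refused because every key is required. Retrying.

```bash
python3 -m handwheel '[{"gripper":0.085,"dx":0.03,"dy":-0.016,"dz":0,"twist":0},{"gripper":0.085,"dx":0.075,"dy":-0.04,"dz":0,"twist":0},{"gripper":0.085,"dx":0.12,"dy":-0.065,"dz":0,"twist":0},{"gripper":0.085,"dx":0.165,"dy":-0.09,"dz":0,"twist":0},{"gripper":0.085,"dx":0.21,"dy":-0.114,"dz":0,"twist":0},{"gripper":0.085,"dx":0.24,"dy":-0.13,"dz":0,"twist":0},{"gripper":0.085,"dx":0.25,"dy":-0.135,"dz":0,"twist":0},{"gripper":0.085,"dx":0.25,"dy":-0.135,"dz":0,"twist":0}]'
python3 snap.py w2
```

```text
time_s: 1.0
ee_pos: [0.4193, -0.2831, 0.2482]
ee_rot: [180.0, 0.0, 26.4]
wrist_force: [-1.1, 0.1, 0.6]
finger_gap: 0.085
finger_force: 0.0
1.0 [ 0.4193 -0.2831  0.2482] [1.800e+02 2.000e-02 2.642e+01]
```

View pics/w2.png

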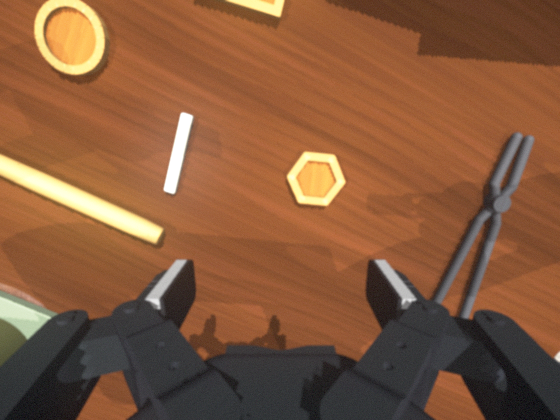

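The wrist view shows the hex tray at (316,180), the round tray at (70,37) and the edge of the square tray at the top. I keep going toward the stack, taking snaps for the other trays.

```bash
python3 -m handwheel '[{"gripper":0.085,"dx":0.02,"dy":-0.024,"dz":0,"twist":0},{"gripper":0.085,"dx":0.05,"dy":-0.059,"dz":0,"twist":0},{"gripper":0.085,"dx":0.08,"dy":-0.094,"dz":0,"twist":0},{"gripper":0.085,"dx":0.11,"dy":-0.13,"dz":0,"twist":0},{"gripper":0.085,"dx":0.14,"dy":-0.165,"dz":0,"twist":0},{"gripper":0.085,"dx":0.16,"dy":-0.19,"dz":0,"twist":0},{"gripper":0.085,"dx":0.17,"dy":-0.2,"dz":0,"twist":0},{"gripper":0.085,"dx":0.17,"dy":-0.2,"dz":0,"twist":0}]'
python3 snap.py w3
python3 -m handwheel '[{"gripper":0.085,"dx":0.02,"dy":-0.024,"dz":0,"twist":0},{"gripper":0.085,"dx":0.05,"dy":-0.059,"dz":0,"twist":0},{"gripper":0.085,"dx":0.08,"dy":-0.094,"dz":0,"twist":0},{"gripper":0.085,"dx":0.1,"dy":-0.12,"dz":0,"twist":0},{"gripper":0.085,"dx":0.115,"dy":-0.135,"dz":0,"twist":0},{"gripper":0.085,"dx":0.12,"dy":-0.14,"dz":0,"twist":0},{"gripper":0.085,"dx":0.12,"dy":-0.14,"dz":0,"twist":0},{"gripper":0.085,"dx":0.12,"dy":-0.14,"dz":0,"twist":0}]'
python3 snap.py w4
python3 - <<'E'
import cv2,numpy as np
a=[cv2.imread(f"pics/w{i}.png") for i in (3,4)]
cv2.imwrite("pics/w34.png",np.hstack([cv2.resize(x,(400,300),interpolation=cv2.INTER_AREA) for x in a]))
E
```

```text
time_s: 1.85
ee_pos: [0.4832, -0.03, 0.2482]
ee_rot: [180.0, 0.0, 26.3]
wrist_force: [-0.0, -0.6, 0.9]
finger_gap: 0.0846
finger_force: 0.0
1.85 [ 0.4832 -0.03    0.2482] [1.7997e+02 2.0000e-02 2.6280e+01]
time_s: 2.7
ee_pos: [0.5287, 0.147, 0.2481]
ee_rot: [180.0, 0.1, 26.1]
wrist_force: [-0.2, -0.1, 0.7]
finger_gap: 0.085
finger_force: 0.0
2.7 [0.5287 0.147  0.2481] [1.7996e+02 6.0000e-02 2.6110e+01]
```

View pics/w34.png

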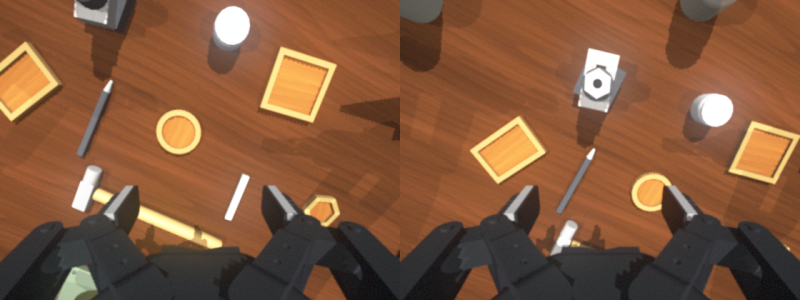

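The left half (w3) shows the round tray at about (250,185) and the square tray at about (417,119) in full-resolution pixels. The right half (w4) shows the oblong tray at about (151,210) and the stack from above with the hex hole at about (276,118). Next I measure both.

```bash
cat > meas.py <<'E'
from h import *
import pickle
def rim(img,u):
    s=pickle.load(open(f"pics/{img}.pkl","rb")); C=cam("wrist",s)
    im=cv2.imread(f"pics/{img}.png"); hsv=cv2.cvtColor(im,cv2.COLOR_BGR2HSV)
    m=((hsv[...,0]>10)&(hsv[...,0]<35)&(hsv[...,1]>50)&(hsv[...,2]>185)).astype(np.uint8)*255
    cs,_=cv2.findContours(m,cv2.RETR_EXTERNAL,cv2.CHAIN_APPROX_NONE)
    for c in cs:
        if cv2.contourArea(c)>300 and cv2.pointPolygonTest(c,u,False)>=0:
            P=(onplane(C,c[:,0],0.011)*1000).astype(np.float32); r=cv2.minAreaRect(P); M=cv2.moments(cv2.convexHull(P))
            print(img,u,"ctr",np.round(r[0],1),"size",np.round(r[1],1),"ang",round(r[2],1),"cen",round(M["m10"]/M["m00"],1),round(M["m01"]/M["m00"],1))
if __name__=="__main__":
    rim("w2",(316,180)); rim("w3",(250,185)); rim("w3",(417,119)); rim("w4",(151,210))
    im=cv2.imread("pics/w4.png")[55:175,230:350]; cv2.imwrite("pics/c4.png",cv2.resize(im,None,fx=5,fy=5,interpolation=cv2.INTER_CUBIC))
E
python3 meas.py
```

```text
w2 (316, 180) ctr [ 448.4 -318.2] size [67.4 74.1] ang 20.4 cen 448.2 -318.2
w3 (250, 185) ctr [467.9   6.3] size [79.2 79.6] ang 69.7 cen 467.9 6.4
w3 (417, 119) ctr [ 627.8 -139.7] size [100.1 100.5] ang 10.8 cen 627.7 -139.7
w4 (151, 210) ctr [424.5 284.9] size [ 80.6 118.6] ang 58.8 cen 424.4 284.9
```

View pics/c4.png

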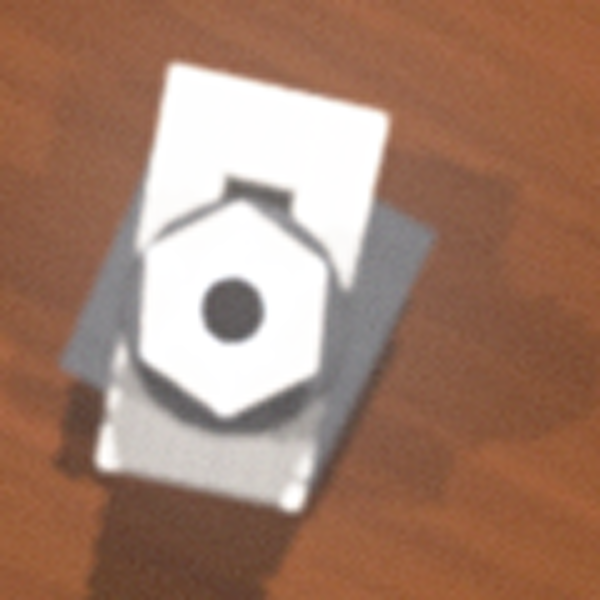

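From above, the hex has flats facing image left and right, so it is already nearly aligned with the fingers. Its hole is at crop (233,310). The oblong's corners are (172,62), (390,112), (300,512) and (97,468), and the square's visible corners are (437,235) and (62,367). Next I convert these to world coordinates.

```bash
python3 - <<'E'
from meas import *
s=pickle.load(open("pics/w4.pkl","rb")); C=cam("wrist",s)
f=lambda p,z:onplane(C,np.array(p)/5+[230,55],z)*1000
ang=lambda d:np.degrees(np.arctan2(d[...,1],d[...,0]))
h=f([(240,200),(325,262),(325,368),(228,418),(140,352),(145,245)],.112)
print("hex",h.mean(0),"hole",f([(233,310)],.112),"edge norm mod60",(ang(np.roll(h,-1,0)-h)+90)%60, "edges",np.linalg.norm(np.roll(h,-1,0)-h,axis=1))
o=f([(172,62),(390,112),(300,512),(97,468)],.056); e=np.roll(o,-1,0)-o
print("obl",o.mean(0),"edges",np.linalg.norm(e,axis=1),ang(e)%180)
q=f([(437,235),(62,367)],.028); d=q[1]-q[0]; print("sq ctr",q.mean(0),"diag",np.linalg.norm(d),"ang",ang(d)%180-45)
E
```

```text
hex [599.21800453 185.45612553] hole [[598.92771887 185.48041727]] edge norm mod60 [51.8098007  56.94989632 52.74824046 50.00590229 52.24873934 50.07022608] edges [17.50341326 17.38543771 18.8397089  18.79083244 17.49331723 17.65061737]
obl [603.77316178 187.33045629] edges [44.75404715 81.55450208 44.55735977 81.4231342 ] [104.28360826  13.84339032 104.11632083  13.9812215 ]
sq ctr [604.55772846 185.83173626] diag 89.54949118176414 ang 89.71805158282356
```

```bash
python3 -m handwheel '[{"gripper":0.085,"dx":0.02,"dy":-0.001,"dz":0.01,"twist":0.03},{"gripper":0.085,"dx":0.05,"dy":-0.002,"dz":0.03,"twist":0.066},{"gripper":0.085,"dx":0.07,"dy":-0.003,"dz":0.05,"twist":0.066},{"gripper":0.085,"dx":0.0802,"dy":-0.0036,"dz":0.07,"twist":0.066},{"gripper":0.085,"dx":0.0802,"dy":-0.0036,"dz":0.08,"twist":0.066},{"gripper":0.085,"dx":0.0802,"dy":-0.0036,"dz":0.08,"twist":0.066},{"gripper":0.085,"dx":0.0802,"dy":-0.0036,"dz":0.08,"twist":0.066},{"gripper":0.085,"dx":0.0802,"dy":-0.0036,"dz":0.08,"twist":0.066}]' 30
python3 snap.py w5
```

```text
time_s: 3.55
ee_pos: [0.5994, 0.1872, 0.17]
ee_rot: [180.0, -0.1, 22.4]
wrist_force: [0.5, -1.0, 0.1]
finger_gap: 0.0846
finger_force: 0.0
3.55 [0.5994 0.1872 0.17  ] [ 1.7996e+02 -1.4000e-01  2.2420e+01]
```

View pics/w5.png

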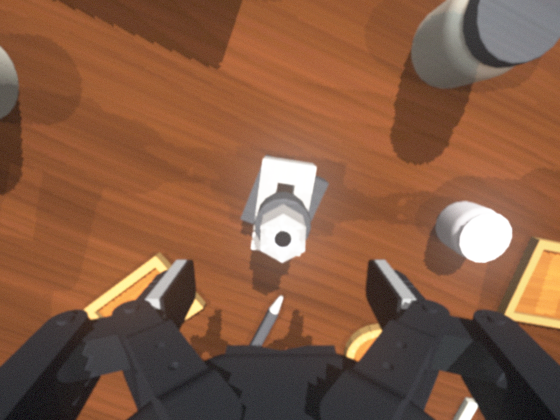

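The hex hole is at (283,239), squarely between the fingers at (193,…) and (368,…).

```bash
python3 - <<'E'
from meas import *
s=pickle.load(open("pics/w5.pkl","rb")); C=cam("wrist",s)
p=onplane(C,[(283,239)],.112)[0]; R=Ro.from_euler("xyz",s["ee_rot"],degrees=True).as_matrix()
print(p, R.T@(np.r_[p,.109]-s["ee_pos"]))
E
```

```text
[0.5987539  0.18529458] [-0.00149381  0.00147526  0.06097264]
```

```bash
python3 -m handwheel '[{"gripper":0.085,"dx":-0.001,"dy":0.0015,"dz":0.01,"twist":0},{"gripper":0.085,"dx":-0.001,"dy":0.0015,"dz":0.025,"twist":0},{"gripper":0.085,"dx":-0.001,"dy":0.0015,"dz":0.04,"twist":0},{"gripper":0.085,"dx":-0.001,"dy":0.0015,"dz":0.055,"twist":0},{"gripper":0.085,"dx":-0.001,"dy":0.0015,"dz":0.061,"twist":0},{"gripper":0.085,"dx":-0.001,"dy":0.0015,"dz":0.061,"twist":0},{"gripper":0.05,"dx":-0.001,"dy":0.0015,"dz":0.061,"twist":0},{"gripper":0.04,"dx":-0.001,"dy":0.0015,"dz":0.061,"twist":0}]' 40
python3 -m handwheel '[{"gripper":0.035,"dx":0,"dy":0,"dz":0,"twist":0},{"gripper":0.032,"dx":0,"dy":0,"dz":0,"twist":0},{"gripper":0.03,"dx":0,"dy":0,"dz":0,"twist":0},{"gripper":0.028,"dx":0,"dy":0,"dz":0,"twist":0},{"gripper":0.025,"dx":0,"dy":0,"dz":0,"twist":0},{"gripper":0.02,"dx":0,"dy":0,"dz":0,"twist":0},{"gripper":0.02,"dx":0,"dy":0,"dz":0,"twist":0},{"gripper":0.02,"dx":0,"dy":0,"dz":0,"twist":0}]' 40
python3 -c "
from workcell import arm;print(arm.sense())"
```

```text
time_s: 4.4
ee_pos: [0.5993, 0.186, 0.1081]
ee_rot: [180.0, -0.1, 22.5]
wrist_force: [1.2, 0.2, 1.1]
finger_gap: 0.0585
finger_force: 0.0
time_s: 5.2
ee_pos: [0.5992, 0.1859, 0.1082]
ee_rot: [180.0, -0.1, 22.4]
wrist_force: [-0.2, -0.6, 5.1]
finger_gap: 0.0293
finger_force: 40.3
{'time_s': 5.2, 'qpos': array([ 9.34110843e+00,  2.60203207e+01,  8.73304829e+01, -7.25037328e-03,
        6.65579011e+01,  7.68959494e+01]), 'joint_vel': array([-0.09242562, -0.05009434,  0.10919868,  0.02441563,  0.0518803 ,
       -0.01868269]), 'joint_torque': array([ 3.94220380e-01, -4.20330012e+01, -2.37405413e+01,  1.69819524e-01,
       -8.69550928e-02, -8.59869586e-03]), 'ee_pos': array([0.59923674, 0.18589353, 0.10816682]), 'ee_rot': array([ 1.79972818e+02, -8.74086657e-02,  2.24480588e+01]), 'wrist_force': array([-0.21964451, -0.5899255 ,  5.10665464]), 'wrist_torque': array([-0.06684125,  0.04733423, -0.00715837]), 'finger_force': 40.317642480513314, 'finger_gap': 0.029307147125714222}
```

```bash
python3 -m handwheel '[{"gripper":0.02,"dx":0,"dy":0,"dz":-0.005,"twist":0},{"gripper":0.02,"dx":0,"dy":0,"dz":-0.02,"twist":0},{"gripper":0.02,"dx":0,"dy":0,"dz":-0.04,"twist":0},{"gripper":0.02,"dx":0,"dy":0,"dz":-0.06,"twist":0},{"gripper":0.02,"dx":0,"dy":0,"dz":-0.08,"twist":0},{"gripper":0.02,"dx":0,"dy":0,"dz":-0.095,"twist":0},{"gripper":0.02,"dx":0,"dy":0,"dz":-0.1,"twist":0},{"gripper":0.02,"dx":0,"dy":0,"dz":-0.1,"twist":0}]'
python3 -m handwheel '[{"gripper":0.02,"dx":-0.006,"dy":0.008,"dz":0,"twist":0},{"gripper":0.02,"dx":-0.022,"dy":0.027,"dz":0,"twist":0},{"gripper":0.02,"dx":-0.044,"dy":0.054,"dz":0,"twist":0},{"gripper":0.02,"dx":-0.07,"dy":0.086,"dz":0,"twist":0},{"gripper":0.02,"dx":-0.096,"dy":0.118,"dz":0,"twist":0},{"gripper":0.02,"dx":-0.122,"dy":0.15,"dz":0,"twist":0},{"gripper":0.02,"dx":-0.148,"dy":0.182,"dz":0,"twist":0},{"gripper":0.02,"dx":-0.17,"dy":0.209,"dz":0,"twist":0}]'
python3 -m handwheel '[{"gripper":0.02,"dx":-0.022,"dy":0.027,"dz":0,"twist":-0.07},{"gripper":0.02,"dx":-0.046,"dy":0.057,"dz":0,"twist":-0.16},{"gripper":0.02,"dx":-0.072,"dy":0.089,"dz":0,"twist":-0.25},{"gripper":0.02,"dx":-0.098,"dy":0.12,"dz":0,"twist":-0.34},{"gripper":0.02,"dx":-0.124,"dy":0.152,"dz":0,"twist":-0.42},{"gripper":0.02,"dx":-0.146,"dy":0.18,"dz":0,"twist":-0.489},{"gripper":0.02,"dx":-0.158,"dy":0.195,"dz":0,"twist":-0.489},{"gripper":0.02,"dx":-0.162,"dy":0.199,"dz":0,"twist":-0.489}]'
```

```text
time_s: 6.0
ee_pos: [0.5989, 0.186, 0.2082]
ee_rot: [180.0, -0.1, 22.5]
wrist_force: [0.6, 0.4, -2.1]
finger_gap: 0.0289
finger_force: 39.7
time_s: 6.8
ee_pos: [0.519, -0.0743, 0.2057]
ee_rot: [-179.9, 0.2, 22.4]
wrist_force: [-0.2, 0.6, -2.0]
finger_gap: 0.0292
finger_force: 39.8
time_s: 7.6
ee_pos: [0.4455, -0.3198, 0.2059]
ee_rot: [-179.9, 0.0, 50.3]
wrist_force: [0.4, 0.5, -2.3]
finger_gap: 0.0287
finger_force: 39.8
```

```bash
python3 -m handwheel '[{"gripper":0.02,"dx":0.001,"dy":0,"dz":0.01,"twist":0},{"gripper":0.02,"dx":0.002,"dy":0.001,"dz":0.035,"twist":0},{"gripper":0.02,"dx":0.003,"dy":0.001,"dz":0.065,"twist":0},{"gripper":0.02,"dx":0.003,"dy":0.001,"dz":0.095,"twist":0},{"gripper":0.02,"dx":0.003,"dy":0.001,"dz":0.12,"twist":0},{"gripper":0.02,"dx":0.003,"dy":0.001,"dz":0.14,"twist":0},{"gripper":0.02,"dx":0.003,"dy":0.001,"dz":0.15,"twist":0},{"gripper":0.02,"dx":0.003,"dy":0.001,"dz":0.15,"twist":0}]'
python3 snap.py w6
python3 -c "
import cv2;cv2.imwrite('pics/w6c.png',cv2.imread('pics/w6.png')[150:400,130:430])"
```

```text
time_s: 8.4
ee_pos: [0.449, -0.3137, 0.055]
ee_rot: [-179.7, -0.0, 50.5]
wrist_force: [-0.5, 0.7, -1.5]
finger_gap: 0.0292
finger_force: 39.8
8.4 [ 0.449  -0.3137  0.055 ] [-1.7969e+02 -4.0000e-02  5.0550e+01]
```

View pics/w6c.png

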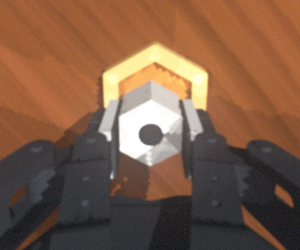

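The hex is held upright over the tray, with its orientation matching the recess (tray far vertex at crop (155,42), block hole at (150,134)). I make a small shift and lower it.

```bash
python3 -m handwheel '[{"gripper":0.02,"dx":-0.002,"dy":0.001,"dz":0.003,"twist":0},{"gripper":0.02,"dx":-0.004,"dy":0.002,"dz":0.007,"twist":0},{"gripper":0.02,"dx":-0.004,"dy":0.002,"dz":0.012,"twist":0},{"gripper":0.02,"dx":-0.004,"dy":0.002,"dz":0.016,"twist":0},{"gripper":0.02,"dx":-0.004,"dy":0.002,"dz":0.019,"twist":0},{"gripper":0.02,"dx":-0.004,"dy":0.002,"dz":0.021,"twist":0},{"gripper":0.02,"dx":-0.004,"dy":0.002,"dz":0.022,"twist":0},{"gripper":0.02,"dx":-0.004,"dy":0.002,"dz":0.022,"twist":0}]'
python3 -m handwheel '[{"gripper":0.02,"dx":0,"dy":0,"dz":0.0005,"twist":0},{"gripper":0.02,"dx":0,"dy":0,"dz":0.001,"twist":0},{"gripper":0.02,"dx":0,"dy":0,"dz":0.0015,"twist":0},{"gripper":0.02,"dx":0,"dy":0,"dz":0.002,"twist":0},{"gripper":0.02,"dx":0,"dy":0,"dz":0.0024,"twist":0},{"gripper":0.02,"dx":0,"dy":0,"dz":0.0028,"twist":0},{"gripper":0.02,"dx":0,"dy":0,"dz":0.0028,"twist":0},{"gripper":0.02,"dx":0,"dy":0,"dz":0.0028,"twist":0}]'
```

```text
time_s: 9.25
ee_pos: [0.4492, -0.3206, 0.0351]
ee_rot: [-180.0, -0.0, 50.5]
wrist_force: [-0.1, 0.4, -1.3]
finger_gap: 0.0293
finger_force: 39.8
time_s: 10.05
ee_pos: [0.4492, -0.3207, 0.0325]
ee_rot: [-180.0, 0.0, 50.5]
wrist_force: [-0.7, -0.4, -2.3]
finger_gap: 0.0296
finger_force: 39.8
```

```bash
python3 -m handwheel '[{"gripper":0.02,"dx":0.001,"dy":-0.001,"dz":0,"twist":0},{"gripper":0.02,"dx":0.002,"dy":-0.0015,"dz":0.0004,"twist":0},{"gripper":0.02,"dx":0.002,"dy":-0.0015,"dz":0.0009,"twist":0},{"gripper":0.02,"dx":0.002,"dy":-0.0015,"dz":0.0013,"twist":0},{"gripper":0.02,"dx":0.002,"dy":-0.0015,"dz":0.0017,"twist":0},{"gripper":0.02,"dx":0.002,"dy":-0.0015,"dz":0.002,"twist":0},{"gripper":0.02,"dx":0.002,"dy":-0.0015,"dz":0.002,"twist":0},{"gripper":0.02,"dx":0.002,"dy":-0.0015,"dz":0.002,"twist":0}]'

```

```text
time_s: 10.85
ee_pos: [0.4493, -0.3182, 0.0305]
ee_rot: [-180.0, -0.0, 50.5]
wrist_force: [0.4, 0.0, -2.2]
finger_gap: 0.0294
finger_force: 39.8
```

```bash
python3 -m handwheel '[{"gripper":0.02,"dx":0,"dy":0,"dz":0.0003,"twist":0},{"gripper":0.02,"dx":0,"dy":0,"dz":0.0006,"twist":0},{"gripper":0.02,"dx":0,"dy":0,"dz":0.0009,"twist":0},{"gripper":0.02,"dx":0,"dy":0,"dz":0.0012,"twist":0},{"gripper":0.02,"dx":0,"dy":0,"dz":0.0012,"twist":0},{"gripper":0.02,"dx":0,"dy":0,"dz":0.0012,"twist":0},{"gripper":0.02,"dx":0,"dy":0,"dz":0.0012,"twist":0},{"gripper":0.02,"dx":0,"dy":0,"dz":0.0012,"twist":0}]'

```

```text
time_s: 11.65
ee_pos: [0.4494, -0.3183, 0.0302]
ee_rot: [-180.0, 0.0, 50.5]
wrist_force: [-2.2, 1.5, 5.7]
finger_gap: 0.0292
finger_force: 40.8
```

```bash
python3 -m handwheel '[{"gripper":0.03,"dx":0,"dy":0,"dz":0,"twist":0},{"gripper":0.04,"dx":0,"dy":0,"dz":0,"twist":0},{"gripper":0.06,"dx":0,"dy":0,"dz":0,"twist":0},{"gripper":0.06,"dx":0,"dy":0,"dz":0,"twist":0},{"gripper":0.06,"dx":0,"dy":0,"dz":-0.015,"twist":0},{"gripper":0.06,"dx":0,"dy":0,"dz":-0.05,"twist":0},{"gripper":0.06,"dx":0,"dy":0,"dz":-0.09,"twist":0},{"gripper":0.06,"dx":0,"dy":0,"dz":-0.12,"twist":0}]'
python3 -m handwheel '[{"gripper":0.085,"dx":0.015,"dy":-0.009,"dz":-0.02,"twist":0},{"gripper":0.085,"dx":0.04,"dy":-0.024,"dz":-0.04,"twist":0},{"gripper":0.085,"dx":0.07,"dy":-0.042,"dz":-0.06,"twist":0},{"gripper":0.085,"dx":0.105,"dy":-0.063,"dz":-0.07,"twist":0},{"gripper":0.085,"dx":0.14,"dy":-0.084,"dz":-0.07,"twist":0},{"gripper":0.085,"dx":0.175,"dy":-0.105,"dz":-0.07,"twist":0},{"gripper":0.085,"dx":0.2,"dy":-0.12,"dz":-0.07,"twist":0},{"gripper":0.085,"dx":0.21,"dy":-0.126,"dz":-0.07,"twist":0}]'
python3 -m handwheel '[{"gripper":0.085,"dx":0.02,"dy":-0.012,"dz":0,"twist":0.08},{"gripper":0.085,"dx":0.05,"dy":-0.03,"dz":0,"twist":0.19},{"gripper":0.085,"dx":0.085,"dy":-0.051,"dz":0,"twist":0.3},{"gripper":0.085,"dx":0.12,"dy":-0.072,"dz":0,"twist":0.4},{"gripper":0.085,"dx":0.155,"dy":-0.093,"dz":0,"twist":0.5},{"gripper":0.085,"dx":0.185,"dy":-0.111,"dz":0,"twist":0.6},{"gripper":0.085,"dx":0.21,"dy":-0.126,"dz":0,"twist":0.639},{"gripper":0.085,"dx":0.21,"dy":-0.126,"dz":0,"twist":0.639}]'
python3 snap.py w7
python3 - <<'E'
import cv2,numpy as np
from workcell import vision
a=cv2.imread('pics/w7.png')[0:300,130:430]; 
b=vision.camera("scene")[:,:,::-1][270:350,105:185]
b=cv2.resize(b,(300,300)); cv2.imwrite('pics/v7.png',np.hstack([a,b]))
E
```

```text
time_s: 12.45
ee_pos: [0.4501, -0.3189, 0.1527]
ee_rot: [179.8, 0.0, 50.5]
wrist_force: [0.6, -0.6, 0.4]
finger_gap: 0.06
finger_force: 0.0
time_s: 13.25
ee_pos: [0.486, -0.0735, 0.2204]
ee_rot: [179.9, -0.1, 50.6]
wrist_force: [-0.9, 0.3, 0.3]
finger_gap: 0.0849
finger_force: 0.0
time_s: 14.05
ee_pos: [0.5229, 0.1687, 0.22]
ee_rot: [-180.0, -0.1, 14.0]
wrist_force: [0.4, -0.5, -0.0]
finger_gap: 0.085
finger_force: 0.0
14.05 [0.5229 0.1687 0.22  ] [-1.7996e+02 -9.0000e-02  1.4040e+01]
```

View pics/v7.png

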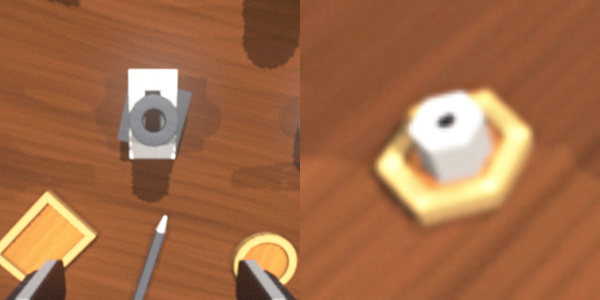

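The hex sits in its tray. The wrist view shows the round ring at full-image (284,120), on the oblong whose corners are at about (259,69), (307,69), (305,157) and (260,158). I fit the ring circle next.

```bash
cat > hough.py <<'E'
from meas import *
import sys
n,u,z=sys.argv[1],eval(sys.argv[2]),float(sys.argv[3])
s=pickle.load(open(f"pics/{n}.pkl","rb")); C=cam("wrist",s)
g=cv2.cvtColor(cv2.imread(f"pics/{n}.png"),cv2.COLOR_BGR2GRAY)
x0,y0=u[0]-45,max(u[1]-45,0); c=cv2.resize(g[y0:y0+90,x0:x0+90],None,fx=4,fy=4,interpolation=cv2.INTER_CUBIC)
h=cv2.HoughCircles(c,cv2.HOUGH_GRADIENT,1,40,param1=100,param2=20,minRadius=70,maxRadius=160)
for a in h[0][:3]:
    p=(a[:2]+.5)/4-.5+[x0,y0]; q=onplane(C,[p],z)[0]; e=onplane(C,[p+[a[2]/4,0]],z)[0]
    print(p.round(1),"r mm",round(1000*np.linalg.norm(e-q),1),"xy",q.round(4))
E
python3 hough.py w7 '(284,120)' .084
```

```text
[283.8 119. ] r mm 21.0 xy [0.5998 0.1855]
```

```bash
python3 -m handwheel '[{"gripper":0.085,"dx":0.02,"dy":0.001,"dz":0.01,"twist":0},{"gripper":0.085,"dx":0.05,"dy":0.0024,"dz":0.02,"twist":0},{"gripper":0.085,"dx":0.07,"dy":0.0024,"dz":0.04,"twist":0},{"gripper":0.085,"dx":0.0787,"dy":0.0024,"dz":0.06,"twist":0},{"gripper":0.085,"dx":0.0787,"dy":0.0024,"dz":0.08,"twist":0},{"gripper":0.085,"dx":0.0787,"dy":0.0024,"dz":0.09,"twist":0},{"gripper":0.085,"dx":0.0787,"dy":0.0024,"dz":0.09,"twist":0},{"gripper":0.085,"dx":0.0787,"dy":0.0024,"dz":0.09,"twist":0}]'
python3 snap.py w8; python3 hough.py w8 '(281,244)' .084
```

```text
time_s: 14.95
ee_pos: [0.5996, 0.1819, 0.13]
ee_rot: [180.0, -0.0, 13.8]
wrist_force: [0.5, -0.5, -0.1]
finger_gap: 0.0846
finger_force: 0.0
14.95 [0.5996 0.1819 0.13  ] [ 1.7999e+02 -4.0000e-02  1.3800e+01]Traceback (most recent call last):
  File "hough.py", line 8, in <module>
    for a in h[0][:3]:
             ~^^^
TypeError: 'NoneType' object is not subscriptable
```

```bash
python3 -m handwheel '[{"gripper":0.085,"dx":0.001,"dy":-0.0035,"dz":0.005,"twist":0},{"gripper":0.085,"dx":0.001,"dy":-0.0035,"dz":0.015,"twist":0},{"gripper":0.085,"dx":0.001,"dy":-0.0035,"dz":0.03,"twist":0},{"gripper":0.085,"dx":0.001,"dy":-0.0035,"dz":0.042,"twist":0},{"gripper":0.085,"dx":0.001,"dy":-0.0035,"dz":0.049,"twist":0},{"gripper":0.085,"dx":0.001,"dy":-0.0035,"dz":0.049,"twist":0},{"gripper":0.07,"dx":0.001,"dy":-0.0035,"dz":0.049,"twist":0},{"gripper":0.055,"dx":0.001,"dy":-0.0035,"dz":0.049,"twist":0}]' 40
python3 -m handwheel '[{"gripper":0.05,"dx":0,"dy":0,"dz":0,"twist":0},{"gripper":0.046,"dx":0,"dy":0,"dz":0,"twist":0},{"gripper":0.044,"dx":0,"dy":0,"dz":0,"twist":0},{"gripper":0.042,"dx":0,"dy":0,"dz":0,"twist":0},{"gripper":0.035,"dx":0,"dy":0,"dz":0,"twist":0},{"gripper":0.035,"dx":0,"dy":0,"dz":0,"twist":0},{"gripper":0.035,"dx":0,"dy":0,"dz":0,"twist":0},{"gripper":0.035,"dx":0,"dy":0,"dz":0,"twist":0}]' 40
```

```text
time_s: 15.8
ee_pos: [0.6, 0.1864, 0.0809]
ee_rot: [180.0, -0.1, 13.8]
wrist_force: [0.2, -0.4, 0.2]
finger_gap: 0.0589
finger_force: 0.0
time_s: 16.6
ee_pos: [0.6001, 0.186, 0.0812]
ee_rot: [180.0, -0.1, 13.9]
wrist_force: [-0.8, -3.0, 5.9]
finger_gap: 0.0421
finger_force: 41.4
```

```bash
python3 -m handwheel '[{"gripper":0.035,"dx":0,"dy":0,"dz":-0.004,"twist":0},{"gripper":0.035,"dx":0,"dy":0,"dz":-0.015,"twist":0},{"gripper":0.035,"dx":0,"dy":0,"dz":-0.03,"twist":0},{"gripper":0.035,"dx":0,"dy":0,"dz":-0.045,"twist":0},{"gripper":0.035,"dx":0,"dy":0,"dz":-0.06,"twist":0},{"gripper":0.035,"dx":0,"dy":0,"dz":-0.07,"twist":0},{"gripper":0.035,"dx":0,"dy":0,"dz":-0.07,"twist":0},{"gripper":0.035,"dx":0,"dy":0,"dz":-0.07,"twist":0}]'
python3 -m handwheel '[{"gripper":0.035,"dx":-0.01,"dy":0.008,"dz":0,"twist":0},{"gripper":0.035,"dx":-0.035,"dy":0.029,"dz":0,"twist":0},{"gripper":0.035,"dx":-0.065,"dy":0.054,"dz":0,"twist":0},{"gripper":0.035,"dx":-0.1,"dy":0.083,"dz":0,"twist":0},{"gripper":0.035,"dx":-0.135,"dy":0.112,"dz":0,"twist":0},{"gripper":0.035,"dx":-0.16,"dy":0.133,"dz":0,"twist":0},{"gripper":0.035,"dx":-0.1713,"dy":0.1427,"dz":0,"twist":0},{"gripper":0.035,"dx":-0.1713,"dy":0.1427,"dz":0,"twist":0}]'
python3 -m handwheel '[{"gripper":0.035,"dx":0,"dy":0,"dz":0.005,"twist":0},{"gripper":0.035,"dx":0,"dy":0,"dz":0.02,"twist":0},{"gripper":0.035,"dx":0,"dy":0,"dz":0.04,"twist":0},{"gripper":0.035,"dx":0,"dy":0,"dz":0.06,"twist":0},{"gripper":0.035,"dx":0,"dy":0,"dz":0.075,"twist":0},{"gripper":0.035,"dx":0,"dy":0,"dz":0.085,"twist":0},{"gripper":0.035,"dx":0,"dy":0,"dz":0.09,"twist":0},{"gripper":0.035,"dx":0,"dy":0,"dz":0.09,"twist":0}]'
python3 -m handwheel '[{"gripper":0.035,"dx":0,"dy":0,"dz":0,"twist":0},{"gripper":0.035,"dx":0,"dy":0,"dz":0,"twist":0},{"gripper":0.035,"dx":0,"dy":0,"dz":0,"twist":0},{"gripper":0.035,"dx":0,"dy":0,"dz":0,"twist":0},{"gripper":0.035,"dx":0,"dy":0,"dz":0,"twist":0},{"gripper":0.035,"dx":0,"dy":0,"dz":0,"twist":0},{"gripper":0.035,"dx":0,"dy":0,"dz":0,"twist":0},{"gripper":0.035,"dx":0,"dy":0,"dz":0,"twist":0}]'
python3 snap.py w9; python3 - <<'E'
import cv2,numpy as np
a=cv2.imread('pics/w9.png')[120:420,130:430]
from workcell import vision
b=vision.camera("scene")[:,:,::-1][180:260,215:295]
cv2.imwrite('pics/v9.png',np.hstack([a,cv2.resize(b,(300,300))]))
E
```

```text
time_s: 17.4
ee_pos: [0.5995, 0.1863, 0.1507]
ee_rot: [-180.0, -0.0, 13.9]
wrist_force: [-0.5, -1.0, -3.0]
finger_gap: 0.0418
finger_force: 41.0
time_s: 18.2
ee_pos: [0.4654, 0.0055, 0.1495]
ee_rot: [-180.0, 0.1, 13.7]
wrist_force: [-0.5, -0.3, -3.4]
finger_gap: 0.0418
finger_force: 41.1
time_s: 19.0
ee_pos: [0.4673, 0.0072, 0.0597]
ee_rot: [-180.0, 0.1, 13.9]
wrist_force: [0.1, 0.2, -3.2]
finger_gap: 0.0423
finger_force: 41.1
time_s: 19.8
ee_pos: [0.4673, 0.0067, 0.0603]
ee_rot: [-180.0, -0.0, 13.9]
wrist_force: [0.9, 0.8, -2.1]
finger_gap: 0.0417
finger_force: 41.1
19.8 [0.4673 0.0067 0.0603] [-180.     -0.     13.85]
```

View pics/v9.png

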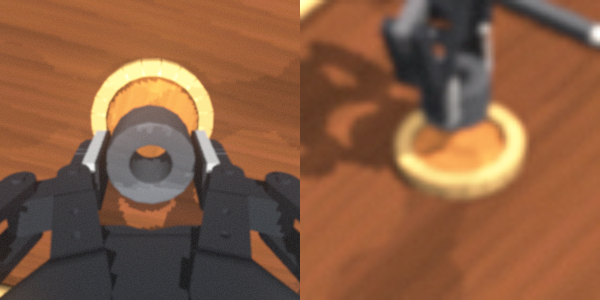

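The round block is held centrally over its recess (ring at crop (150,155), tray centred at x = 152). I lower it.

```bash
python3 -m handwheel '[{"gripper":0.035,"dx":0,"dy":0,"dz":0.004,"twist":0},{"gripper":0.035,"dx":0,"dy":0,"dz":0.01,"twist":0},{"gripper":0.035,"dx":0,"dy":0,"dz":0.016,"twist":0},{"gripper":0.035,"dx":0,"dy":0,"dz":0.021,"twist":0},{"gripper":0.035,"dx":0,"dy":0,"dz":0.024,"twist":0},{"gripper":0.035,"dx":0,"dy":0,"dz":0.026,"twist":0},{"gripper":0.035,"dx":0,"dy":0,"dz":0.026,"twist":0},{"gripper":0.035,"dx":0,"dy":0,"dz":0.026,"twist":0}]'
python3 -m handwheel '[{"gripper":0.035,"dx":0,"dy":0,"dz":0.0005,"twist":0},{"gripper":0.035,"dx":0,"dy":0,"dz":0.001,"twist":0},{"gripper":0.035,"dx":0,"dy":0,"dz":0.0015,"twist":0},{"gripper":0.035,"dx":0,"dy":0,"dz":0.002,"twist":0},{"gripper":0.035,"dx":0,"dy":0,"dz":0.0025,"twist":0},{"gripper":0.035,"dx":0,"dy":0,"dz":0.003,"twist":0},{"gripper":0.035,"dx":0,"dy":0,"dz":0.0035,"twist":0},{"gripper":0.035,"dx":0,"dy":0,"dz":0.0035,"twist":0}]'
```

```text
time_s: 20.7
ee_pos: [0.4675, 0.0067, 0.0344]
ee_rot: [180.0, -0.0, 13.9]
wrist_force: [-0.2, -0.2, -3.7]
finger_gap: 0.0415
finger_force: 41.1
time_s: 21.5
ee_pos: [0.4673, 0.0067, 0.0312]
ee_rot: [-180.0, 0.0, 13.9]
wrist_force: [-2.5, 1.4, 3.2]
finger_gap: 0.0418
finger_force: 41.7
```

```bash
python3 -m handwheel '[{"gripper":0.045,"dx":0,"dy":0,"dz":0,"twist":0},{"gripper":0.06,"dx":0,"dy":0,"dz":0,"twist":0},{"gripper":0.07,"dx":0,"dy":0,"dz":0,"twist":0},{"gripper":0.07,"dx":0,"dy":0,"dz":0,"twist":0},{"gripper":0.07,"dx":0,"dy":0,"dz":-0.015,"twist":0},{"gripper":0.07,"dx":0,"dy":0,"dz":-0.05,"twist":0},{"gripper":0.07,"dx":0,"dy":0,"dz":-0.09,"twist":0},{"gripper":0.07,"dx":0,"dy":0,"dz":-0.12,"twist":0}]'
python3 -m handwheel '[{"gripper":0.085,"dx":0.01,"dy":-0.015,"dz":-0.02,"twist":0},{"gripper":0.085,"dx":0.03,"dy":-0.046,"dz":-0.04,"twist":0},{"gripper":0.085,"dx":0.05,"dy":-0.077,"dz":-0.05,"twist":0},{"gripper":0.085,"dx":0.07,"dy":-0.11,"dz":-0.05,"twist":0},{"gripper":0.085,"dx":0.085,"dy":-0.13,"dz":-0.05,"twist":0},{"gripper":0.085,"dx":0.092,"dy":-0.143,"dz":-0.05,"twist":0},{"gripper":0.085,"dx":0.092,"dy":-0.143,"dz":-0.05,"twist":0},{"gripper":0.085,"dx":0.092,"dy":-0.143,"dz":-0.05,"twist":0}]'
python3 snap.py w10; python3 - <<'E'
import cv2,numpy as np
a=cv2.imread('pics/w10.png')[60:210,210:360]
from workcell import vision
b=vision.camera("scene")[:,:,::-1][180:260,215:295]
cv2.imwrite('pics/v10.png',np.hstack([cv2.resize(a,(450,450),interpolation=cv2.INTER_CUBIC),cv2.resize(b,(340,450))]))
E
```

```text
time_s: 22.3
ee_pos: [0.468, 0.0066, 0.1529]
ee_rot: [180.0, -0.1, 13.9]
wrist_force: [2.1, -0.2, -0.2]
finger_gap: 0.0701
finger_force: 0.0
time_s: 23.1
ee_pos: [0.5218, 0.167, 0.2003]
ee_rot: [180.0, 0.1, 13.9]
wrist_force: [0.2, -0.9, 0.3]
finger_gap: 0.0852
finger_force: 0.0
23.1 [0.5218 0.167  0.2003] [1.7997e+02 8.0000e-02 1.3860e+01]
```

View pics/v10.png

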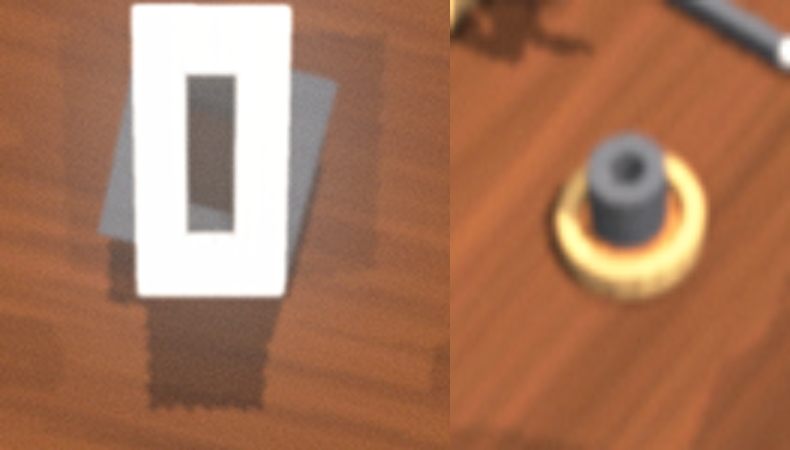

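The round block is seated in its tray. The oblong's corners are at crop (132,5), (292,5), (287,297) and (138,297), aligned with the tool. I measure the oblong and the visible square corners by mask.

```bash
python3 - <<'E'
from meas import *
s=pickle.load(open("pics/w10.pkl","rb")); C=cam("wrist",s); im=cv2.imread("pics/w10.png")
m=(im.min(2)>185).astype(np.uint8); cs,_=cv2.findContours(m,cv2.RETR_EXTERNAL,cv2.CHAIN_APPROX_NONE)
for c in cs:
    if cv2.contourArea(c)>1500 and cv2.pointPolygonTest(c,(257,110),False)>=0:
        r=cv2.minAreaRect((onplane(C,c[:,0],.056)*1000).astype(np.float32)); print("oblong",r)
        p=np.r_[r[0],0]/1000; p[2]=.0535; R=Ro.from_euler("xyz",s["ee_rot"],degrees=True).as_matrix(); print("tool shift",(R.T@(p-s["ee_pos"])).round(4))
q=onplane(C,np.array([(337,80),(98,233)])/3+[210,60],.028)*1000; d=q[1]-q[0]; print("sq",q.mean(0),np.linalg.norm(d),np.degrees(np.arctan2(d[1],d[0]))%90-45)
E
```

```text
oblong ((603.9926147460938, 188.07833862304688), (81.03932189941406, 45.915794372558594), 13.878968238830566)
tool shift [ 0.085  -0.0009  0.1467]
sq [604.84479679 186.64795686] 90.6872906849808 0.28151087675746567
```

```bash
python3 -m handwheel '[{"gripper":0.085,"dx":0.02,"dy":0,"dz":0.01,"twist":0},{"gripper":0.085,"dx":0.05,"dy":-0.0006,"dz":0.02,"twist":0},{"gripper":0.085,"dx":0.075,"dy":-0.0006,"dz":0.04,"twist":0},{"gripper":0.085,"dx":0.085,"dy":-0.0006,"dz":0.06,"twist":0},{"gripper":0.085,"dx":0.085,"dy":-0.0006,"dz":0.08,"twist":0},{"gripper":0.085,"dx":0.085,"dy":-0.0006,"dz":0.09,"twist":0},{"gripper":0.085,"dx":0.085,"dy":-0.0006,"dz":0.09,"twist":0},{"gripper":0.085,"dx":0.085,"dy":-0.0006,"dz":0.09,"twist":0}]'

```

```text
time_s: 24.0
ee_pos: [0.6049, 0.188, 0.1114]
ee_rot: [180.0, -0.0, 13.8]
wrist_force: [-0.0, 0.1, 1.1]
finger_gap: 0.085
finger_force: 0.0
```

```bash
python3 -m handwheel '[{"gripper":0.085,"dx":-0.001,"dy":0,"dz":0.008,"twist":0},{"gripper":0.085,"dx":-0.001,"dy":0,"dz":0.02,"twist":0},{"gripper":0.085,"dx":-0.001,"dy":0,"dz":0.035,"twist":0},{"gripper":0.085,"dx":-0.001,"dy":0,"dz":0.05,"twist":0},{"gripper":0.085,"dx":-0.001,"dy":0,"dz":0.0575,"twist":0},{"gripper":0.085,"dx":-0.001,"dy":0,"dz":0.0575,"twist":0},{"gripper":0.07,"dx":-0.001,"dy":0,"dz":0.0575,"twist":0},{"gripper":0.055,"dx":-0.001,"dy":0,"dz":0.0575,"twist":0}]' 60
python3 -m handwheel '[{"gripper":0.05,"dx":0,"dy":0,"dz":0,"twist":0},{"gripper":0.046,"dx":0,"dy":0,"dz":0,"twist":0},{"gripper":0.044,"dx":0,"dy":0,"dz":0,"twist":0},{"gripper":0.042,"dx":0,"dy":0,"dz":0,"twist":0},{"gripper":0.035,"dx":0,"dy":0,"dz":0,"twist":0},{"gripper":0.035,"dx":0,"dy":0,"dz":0,"twist":0},{"gripper":0.035,"dx":0,"dy":0,"dz":0,"twist":0},{"gripper":0.035,"dx":0,"dy":0,"dz":0,"twist":0}]' 60
```

```text
time_s: 24.8
ee_pos: [0.6045, 0.1884, 0.054]
ee_rot: [180.0, -0.1, 13.9]
wrist_force: [1.3, 0.1, 0.1]
finger_gap: 0.0588
finger_force: 0.0
time_s: 25.6
ee_pos: [0.6045, 0.1878, 0.0544]
ee_rot: [179.9, -0.1, 13.9]
wrist_force: [-1.2, -2.5, 6.3]
finger_gap: 0.043
finger_force: 61.3
```

```bash
python3 -m handwheel '[{"gripper":0.035,"dx":0,"dy":0,"dz":-0.003,"twist":0},{"gripper":0.035,"dx":0,"dy":0,"dz":-0.012,"twist":0},{"gripper":0.035,"dx":0,"dy":0,"dz":-0.025,"twist":0},{"gripper":0.035,"dx":0,"dy":0,"dz":-0.04,"twist":0},{"gripper":0.035,"dx":0,"dy":0,"dz":-0.05,"twist":0},{"gripper":0.035,"dx":0,"dy":0,"dz":-0.055,"twist":0},{"gripper":0.035,"dx":0,"dy":0,"dz":-0.055,"twist":0},{"gripper":0.035,"dx":0,"dy":0,"dz":-0.055,"twist":0}]'
python3 -m handwheel '[{"gripper":0.035,"dx":-0.01,"dy":-0.009,"dz":0,"twist":0.05},{"gripper":0.035,"dx":-0.032,"dy":-0.029,"dz":0,"twist":0.16},{"gripper":0.035,"dx":-0.06,"dy":-0.054,"dz":0,"twist":0.28},{"gripper":0.035,"dx":-0.09,"dy":-0.082,"dz":0,"twist":0.4},{"gripper":0.035,"dx":-0.12,"dy":-0.109,"dz":0,"twist":0.52},{"gripper":0.035,"dx":-0.14,"dy":-0.127,"dz":0,"twist":0.64},{"gripper":0.035,"dx":-0.1514,"dy":-0.1375,"dz":0,"twist":0.74},{"gripper":0.035,"dx":-0.1514,"dy":-0.1375,"dz":0,"twist":0.787}]'
python3 -m handwheel '[{"gripper":0.035,"dx":0,"dy":0,"dz":0.003,"twist":0},{"gripper":0.035,"dx":0,"dy":0,"dz":0.01,"twist":0},{"gripper":0.035,"dx":0,"dy":0,"dz":0.02,"twist":0},{"gripper":0.035,"dx":0,"dy":0,"dz":0.03,"twist":0},{"gripper":0.035,"dx":0,"dy":0,"dz":0.038,"twist":0},{"gripper":0.035,"dx":0,"dy":0,"dz":0.042,"twist":0},{"gripper":0.035,"dx":0,"dy":0,"dz":0.042,"twist":0},{"gripper":0.035,"dx":0,"dy":0,"dz":0.042,"twist":0}]'
python3 -c "
from workcell import arm;s=arm.sense();print(s['qpos'],s['ee_pos'],s['ee_rot'],s['wrist_torque'])"; python3 snap.py w11
```

```text
time_s: 26.4
ee_pos: [0.6035, 0.1883, 0.1082]
ee_rot: [-180.0, 0.0, 13.9]
wrist_force: [-0.5, -0.1, -7.6]
finger_gap: 0.0425
finger_force: 62.1
time_s: 27.2
ee_pos: [0.4202, 0.2861, 0.1071]
ee_rot: [179.8, 0.2, -31.2]
wrist_force: [-0.5, -1.1, -6.0]
finger_gap: 0.0424
finger_force: 62.2
time_s: 28.0
ee_pos: [0.4241, 0.2856, 0.0663]
ee_rot: [-180.0, -0.0, -31.2]
wrist_force: [0.2, 0.1, -6.7]
finger_gap: 0.0424
finger_force: 62.1
[2.42506669e+01 1.74637424e+01 1.05597654e+02 3.27595645e-03
 5.69245031e+01 1.45491639e+02] [0.42410853 0.28561132 0.06631329] [-1.79986825e+02 -5.72579499e-03 -3.12427605e+01] [ 0.04548125 -0.01411475 -0.00787858]
28.0 [0.4241 0.2856 0.0663] [-1.7999e+02 -1.0000e-02 -3.1240e+01]
```

```bash
python3 -m handwheel '[{"gripper":0.035,"dx":0,"dy":0,"dz":0.004,"twist":0},{"gripper":0.035,"dx":0,"dy":0,"dz":0.011,"twist":0},{"gripper":0.035,"dx":0,"dy":0,"dz":0.018,"twist":0},{"gripper":0.035,"dx":0,"dy":0,"dz":0.024,"twist":0},{"gripper":0.035,"dx":0,"dy":0,"dz":0.028,"twist":0},{"gripper":0.035,"dx":0,"dy":0,"dz":0.03,"twist":0},{"gripper":0.035,"dx":0,"dy":0,"dz":0.03,"twist":0},{"gripper":0.035,"dx":0,"dy":0,"dz":0.03,"twist":0}]'
python3 -m handwheel '[{"gripper":0.035,"dx":0,"dy":0,"dz":0.0005,"twist":0},{"gripper":0.035,"dx":0,"dy":0,"dz":0.001,"twist":0},{"gripper":0.035,"dx":0,"dy":0,"dz":0.0017,"twist":0},{"gripper":0.035,"dx":0,"dy":0,"dz":0.0024,"twist":0},{"gripper":0.035,"dx":0,"dy":0,"dz":0.0032,"twist":0},{"gripper":0.035,"dx":0,"dy":0,"dz":0.004,"twist":0},{"gripper":0.035,"dx":0,"dy":0,"dz":0.004,"twist":0},{"gripper":0.035,"dx":0,"dy":0,"dz":0.004,"twist":0}]'
```

```text
time_s: 28.85
ee_pos: [0.4241, 0.2856, 0.0364]
ee_rot: [-180.0, -0.0, -31.2]
wrist_force: [-0.2, 0.5, -7.0]
finger_gap: 0.043
finger_force: 62.3
time_s: 29.65
ee_pos: [0.4239, 0.2856, 0.0324]
ee_rot: [180.0, 0.0, -31.2]
wrist_force: [-0.3, -0.2, -4.6]
finger_gap: 0.0426
finger_force: 62.4
```

```bash
python3 -m handwheel '[{"gripper":0.035,"dx":0,"dy":0,"dz":0.0003,"twist":0},{"gripper":0.035,"dx":0,"dy":0,"dz":0.0006,"twist":0},{"gripper":0.035,"dx":0,"dy":0,"dz":0.0008,"twist":0},{"gripper":0.035,"dx":0,"dy":0,"dz":0.0008,"twist":0},{"gripper":0.035,"dx":0,"dy":0,"dz":0.0008,"twist":0},{"gripper":0.035,"dx":0,"dy":0,"dz":0.0008,"twist":0},{"gripper":0.035,"dx":0,"dy":0,"dz":0.0008,"twist":0},{"gripper":0.035,"dx":0,"dy":0,"dz":0.0008,"twist":0}]'
```

```text
time_s: 30.45
ee_pos: [0.4239, 0.2856, 0.0324]
ee_rot: [180.0, 0.0, -31.2]
wrist_force: [-4.4, -1.4, 6.0]
finger_gap: 0.0425
finger_force: 63.7
```

```bash
python3 -m handwheel '[{"gripper":0.045,"dx":0,"dy":0,"dz":0,"twist":0},{"gripper":0.06,"dx":0,"dy":0,"dz":0,"twist":0},{"gripper":0.07,"dx":0,"dy":0,"dz":0,"twist":0},{"gripper":0.07,"dx":0,"dy":0,"dz":0,"twist":0},{"gripper":0.07,"dx":0,"dy":0,"dz":-0.015,"twist":0},{"gripper":0.07,"dx":0,"dy":0,"dz":-0.05,"twist":0},{"gripper":0.07,"dx":0,"dy":0,"dz":-0.09,"twist":0},{"gripper":0.07,"dx":0,"dy":0,"dz":-0.12,"twist":0}]'
python3 -m handwheel '[{"gripper":0.085,"dx":0.015,"dy":0.004,"dz":-0.02,"twist":-0.08},{"gripper":0.085,"dx":0.04,"dy":0.01,"dz":-0.04,"twist":-0.2},{"gripper":0.085,"dx":0.07,"dy":0.017,"dz":-0.05,"twist":-0.33},{"gripper":0.085,"dx":0.1,"dy":0.024,"dz":-0.05,"twist":-0.46},{"gripper":0.085,"dx":0.125,"dy":0.03,"dz":-0.05,"twist":-0.545},{"gripper":0.085,"dx":0.138,"dy":0.033,"dz":-0.05,"twist":-0.545},{"gripper":0.085,"dx":0.138,"dy":0.033,"dz":-0.05,"twist":-0.545},{"gripper":0.085,"dx":0.138,"dy":0.033,"dz":-0.05,"twist":-0.545}]'
python3 snap.py w12; python3 - <<'E'
import cv2,numpy as np
a=cv2.imread('pics/w12.png')
from workcell import vision
b=vision.camera("scene")[:,:,::-1][120:200,265:345]
cv2.imwrite('pics/v12.png',np.hstack([cv2.resize(a[60:210,210:360],(450,450),interpolation=cv2.INTER_CUBIC),cv2.resize(b,(340,450))]))
E
```

```text
time_s: 31.25
ee_pos: [0.4248, 0.286, 0.1538]
ee_rot: [-179.9, -0.1, -31.2]
wrist_force: [0.5, -0.3, -0.1]
finger_gap: 0.0699
finger_force: 0.0
time_s: 32.05
ee_pos: [0.5241, 0.1862, 0.2011]
ee_rot: [-180.0, 0.1, -0.1]
wrist_force: [-0.3, 0.3, 0.1]
finger_gap: 0.0847
finger_force: 0.0
32.05 [0.5241 0.1862 0.2011] [-1.7997e+02  7.0000e-02 -9.0000e-02]
```

View pics/v12.png

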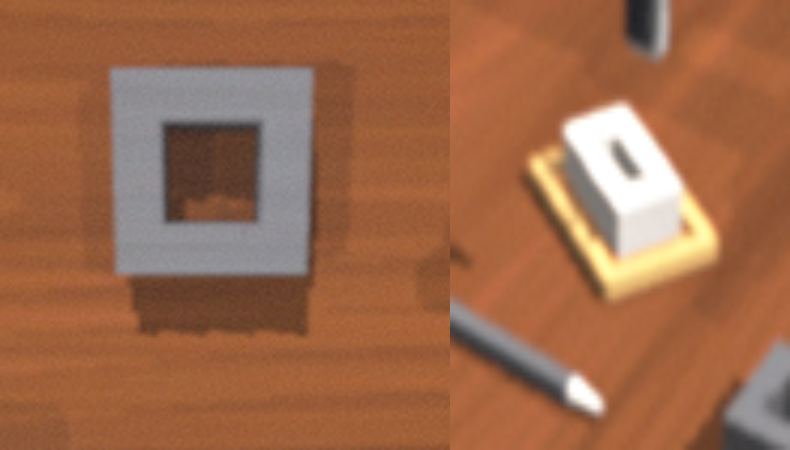

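The oblong sits inside its tray. The square block's corners are at crop (110,68), (314,68), (309,274) and (115,274), aligned with the tool.

```bash
python3 - <<'E'
from meas import *
s=pickle.load(open("pics/w12.pkl","rb")); C=cam("wrist",s)
q=onplane(C,np.array([(110,68),(314,68),(309,274),(115,274)])/3+[209.67,59.67],.028)*1000; e=np.roll(q,-1,0)-q
print(q.mean(0),np.linalg.norm(e,axis=1),np.degrees(np.arctan2(e[:,1],e[:,0]))%90)
p=np.r_[q.mean(0)/1000,.0235]; R=Ro.from_euler("xyz",s["ee_rot"],degrees=True).as_matrix(); print(R.T@(p-s["ee_pos"]))
E
```

```text
[604.72715002 186.64069527] [64.66848249 64.17387059 65.27273534 64.20158115] [89.96832267  0.25538274 89.99280728 89.71600537]
[ 0.08086201 -0.00048109  0.17747329]
```

```bash
python3 -m handwheel '[{"gripper":0.085,"dx":0.02,"dy":0,"dz":0.01,"twist":0},{"gripper":0.085,"dx":0.045,"dy":-0.0005,"dz":0.03,"twist":0},{"gripper":0.085,"dx":0.07,"dy":-0.0005,"dz":0.06,"twist":0},{"gripper":0.085,"dx":0.081,"dy":-0.0005,"dz":0.09,"twist":0},{"gripper":0.085,"dx":0.081,"dy":-0.0005,"dz":0.11,"twist":0},{"gripper":0.085,"dx":0.081,"dy":-0.0005,"dz":0.12,"twist":0},{"gripper":0.085,"dx":0.081,"dy":-0.0005,"dz":0.12,"twist":0},{"gripper":0.085,"dx":0.081,"dy":-0.0005,"dz":0.12,"twist":0}]' 80
python3 -m handwheel '[{"gripper":0.085,"dx":0,"dy":0,"dz":0,"twist":0},{"gripper":0.085,"dx":0,"dy":0,"dz":0,"twist":0},{"gripper":0.085,"dx":0,"dy":0,"dz":0,"twist":0},{"gripper":0.085,"dx":0,"dy":0,"dz":0,"twist":0},{"gripper":0.085,"dx":0,"dy":0,"dz":0,"twist":0},{"gripper":0.085,"dx":0,"dy":0,"dz":0,"twist":0},{"gripper":0.085,"dx":0,"dy":0,"dz":0,"twist":0},{"gripper":0.085,"dx":0,"dy":0,"dz":0,"twist":0}]'

```

```text
time_s: 32.95
ee_pos: [0.6059, 0.187, 0.0825]
ee_rot: [-180.0, -0.1, 0.0]
wrist_force: [0.4, -0.0, -0.0]
finger_gap: 0.0848
finger_force: 0.0
time_s: 33.75
ee_pos: [0.6057, 0.1862, 0.0814]
ee_rot: [180.0, 0.0, -0.0]
wrist_force: [-0.1, 0.7, -0.3]
finger_gap: 0.0849
finger_force: 0.0
```

```bash
python3 -m handwheel '[{"gripper":0.085,"dx":-0.001,"dy":-0.0004,"dz":0.006,"twist":0},{"gripper":0.085,"dx":-0.001,"dy":-0.0004,"dz":0.018,"twist":0},{"gripper":0.085,"dx":-0.001,"dy":-0.0004,"dz":0.032,"twist":0},{"gripper":0.085,"dx":-0.001,"dy":-0.0004,"dz":0.045,"twist":0},{"gripper":0.085,"dx":-0.001,"dy":-0.0004,"dz":0.054,"twist":0},{"gripper":0.085,"dx":-0.001,"dy":-0.0004,"dz":0.058,"twist":0},{"gripper":0.085,"dx":-0.001,"dy":-0.0004,"dz":0.058,"twist":0},{"gripper":0.08,"dx":-0.001,"dy":-0.0004,"dz":0.058,"twist":0}]' 80
python3 -m handwheel '[{"gripper":0.075,"dx":0,"dy":0,"dz":0,"twist":0},{"gripper":0.07,"dx":0,"dy":0,"dz":0,"twist":0},{"gripper":0.066,"dx":0,"dy":0,"dz":0,"twist":0},{"gripper":0.064,"dx":0,"dy":0,"dz":0,"twist":0},{"gripper":0.06,"dx":0,"dy":0,"dz":0,"twist":0},{"gripper":0.05,"dx":0,"dy":0,"dz":0,"twist":0},{"gripper":0.05,"dx":0,"dy":0,"dz":0,"twist":0},{"gripper":0.05,"dx":0,"dy":0,"dz":0,"twist":0}]' 80
```

```text
time_s: 34.55
ee_pos: [0.6052, 0.1867, 0.0238]
ee_rot: [-180.0, -0.0, -0.0]
wrist_force: [0.6, -0.5, -0.4]
finger_gap: 0.0801
finger_force: 0.0
time_s: 35.35
ee_pos: [0.6051, 0.1865, 0.0247]
ee_rot: [180.0, -0.0, -0.0]
wrist_force: [-2.0, -1.0, 6.3]
finger_gap: 0.0625
finger_force: 89.3
```

```bash
python3 -m handwheel '[{"gripper":0.05,"dx":0,"dy":0,"dz":-0.003,"twist":0},{"gripper":0.05,"dx":0,"dy":0,"dz":-0.012,"twist":0},{"gripper":0.05,"dx":0,"dy":0,"dz":-0.03,"twist":0},{"gripper":0.05,"dx":0,"dy":0,"dz":-0.05,"twist":0},{"gripper":0.05,"dx":0,"dy":0,"dz":-0.07,"twist":0},{"gripper":0.05,"dx":0,"dy":0,"dz":-0.085,"twist":0},{"gripper":0.05,"dx":0,"dy":0,"dz":-0.09,"twist":0},{"gripper":0.05,"dx":0,"dy":0,"dz":-0.09,"twist":0}]'
python3 -m handwheel '[{"gripper":0.05,"dx":0,"dy":0.005,"dz":0,"twist":0},{"gripper":0.05,"dx":0.001,"dy":0.018,"dz":0,"twist":0},{"gripper":0.05,"dx":0.002,"dy":0.038,"dz":0,"twist":0},{"gripper":0.05,"dx":0.004,"dy":0.06,"dz":0,"twist":0},{"gripper":0.05,"dx":0.006,"dy":0.085,"dz":0,"twist":0},{"gripper":0.05,"dx":0.008,"dy":0.11,"dz":0,"twist":0},{"gripper":0.05,"dx":0.01,"dy":0.135,"dz":0,"twist":0},{"gripper":0.05,"dx":0.011,"dy":0.16,"dz":0,"twist":0}]'
python3 -m handwheel '[{"gripper":0.05,"dx":0.002,"dy":0.025,"dz":0,"twist":-0.03},{"gripper":0.05,"dx":0.004,"dy":0.052,"dz":0,"twist":-0.06},{"gripper":0.05,"dx":0.006,"dy":0.08,"dz":0,"twist":-0.1},{"gripper":0.05,"dx":0.008,"dy":0.107,"dz":0,"twist":-0.14},{"gripper":0.05,"dx":0.01,"dy":0.132,"dz":0,"twist":-0.17},{"gripper":0.05,"dx":0.011,"dy":0.152,"dz":0,"twist":-0.1885},{"gripper":0.05,"dx":0.0117,"dy":0.164,"dz":0,"twist":-0.1885},{"gripper":0.05,"dx":0.0117,"dy":0.166,"dz":0,"twist":-0.1885}]'
python3 -m handwheel '[{"gripper":0.05,"dx":0,"dy":0,"dz":0.004,"twist":0},{"gripper":0.05,"dx":0,"dy":0,"dz":0.014,"twist":0},{"gripper":0.05,"dx":0,"dy":0,"dz":0.026,"twist":0},{"gripper":0.05,"dx":0,"dy":0,"dz":0.038,"twist":0},{"gripper":0.05,"dx":0,"dy":0,"dz":0.047,"twist":0},{"gripper":0.05,"dx":0,"dy":0,"dz":0.05,"twist":0},{"gripper":0.05,"dx":0,"dy":0,"dz":0.05,"twist":0},{"gripper":0.05,"dx":0,"dy":0,"dz":0.05,"twist":0}]'
```

```text
time_s: 36.15
ee_pos: [0.6049, 0.1867, 0.1139]
ee_rot: [-180.0, -0.1, -0.0]
wrist_force: [0.5, 0.2, -8.7]
finger_gap: 0.0621
finger_force: 89.9
time_s: 36.95
ee_pos: [0.6149, 0.0244, 0.1123]
ee_rot: [180.0, 0.1, -0.0]
wrist_force: [0.3, -0.4, -7.6]
finger_gap: 0.062
finger_force: 89.7
time_s: 37.75
ee_pos: [0.6267, -0.1415, 0.1127]
ee_rot: [-180.0, 0.1, 10.6]
wrist_force: [0.9, 0.0, -7.9]
finger_gap: 0.062
finger_force: 89.7
time_s: 38.55
ee_pos: [0.6279, -0.1395, 0.0639]
ee_rot: [180.0, -0.0, 10.8]
wrist_force: [-0.2, -0.3, -7.3]
finger_gap: 0.0617
finger_force: 89.6
```

```bash
python3 -m handwheel '[{"gripper":0.05,"dx":0,"dy":0,"dz":0.004,"twist":0},{"gripper":0.05,"dx":0,"dy":0,"dz":0.011,"twist":0},{"gripper":0.05,"dx":0,"dy":0,"dz":0.018,"twist":0},{"gripper":0.05,"dx":0,"dy":0,"dz":0.024,"twist":0},{"gripper":0.05,"dx":0,"dy":0,"dz":0.028,"twist":0},{"gripper":0.05,"dx":0,"dy":0,"dz":0.0295,"twist":0},{"gripper":0.05,"dx":0,"dy":0,"dz":0.0295,"twist":0},{"gripper":0.05,"dx":0,"dy":0,"dz":0.0295,"twist":0}]'
python3 -m handwheel '[{"gripper":0.05,"dx":0,"dy":0,"dz":0.0005,"twist":0},{"gripper":0.05,"dx":0,"dy":0,"dz":0.001,"twist":0},{"gripper":0.05,"dx":0,"dy":0,"dz":0.0015,"twist":0},{"gripper":0.05,"dx":0,"dy":0,"dz":0.002,"twist":0},{"gripper":0.05,"dx":0,"dy":0,"dz":0.0026,"twist":0},{"gripper":0.05,"dx":0,"dy":0,"dz":0.0032,"twist":0},{"gripper":0.05,"dx":0,"dy":0,"dz":0.0038,"twist":0},{"gripper":0.05,"dx":0,"dy":0,"dz":0.0038,"twist":0}]'
```

```text
time_s: 39.35
ee_pos: [0.6277, -0.1395, 0.0342]
ee_rot: [180.0, -0.0, 10.8]
wrist_force: [-0.1, 0.5, -7.0]
finger_gap: 0.0625
finger_force: 89.8
time_s: 40.15
ee_pos: [0.6273, -0.1393, 0.0308]
ee_rot: [180.0, 0.0, 10.8]
wrist_force: [-2.7, 1.4, -3.4]
finger_gap: 0.0617
finger_force: 90.3
```

```bash
python3 -m handwheel '[{"gripper":0.05,"dx":0,"dy":0,"dz":0.0003,"twist":0},{"gripper":0.05,"dx":0,"dy":0,"dz":0.0005,"twist":0},{"gripper":0.05,"dx":0,"dy":0,"dz":0.0005,"twist":0},{"gripper":0.05,"dx":0,"dy":0,"dz":0.0005,"twist":0},{"gripper":0.05,"dx":0,"dy":0,"dz":0.0005,"twist":0},{"gripper":0.062,"dx":0,"dy":0,"dz":0.0005,"twist":0},{"gripper":0.075,"dx":0,"dy":0,"dz":0.0005,"twist":0},{"gripper":0.083,"dx":0,"dy":0,"dz":0.0005,"twist":0}]'
python3 -m handwheel '[{"gripper":0.083,"dx":0,"dy":0,"dz":0,"twist":0},{"gripper":0.083,"dx":0,"dy":0,"dz":0,"twist":0},{"gripper":0.083,"dx":0,"dy":0,"dz":-0.005,"twist":0},{"gripper":0.083,"dx":0,"dy":0,"dz":-0.02,"twist":0},{"gripper":0.083,"dx":0,"dy":0,"dz":-0.05,"twist":0},{"gripper":0.083,"dx":0,"dy":0,"dz":-0.09,"twist":0},{"gripper":0.083,"dx":0,"dy":0,"dz":-0.13,"twist":0},{"gripper":0.083,"dx":0,"dy":0,"dz":-0.16,"twist":0}]'
python3 -m handwheel '[{"gripper":0.083,"dx":-0.02,"dy":0,"dz":0,"twist":0},{"gripper":0.083,"dx":-0.05,"dy":0,"dz":-0.02,"twist":0},{"gripper":0.083,"dx":-0.08,"dy":0,"dz":-0.04,"twist":0},{"gripper":0.083,"dx":-0.1,"dy":0,"dz":-0.06,"twist":0},{"gripper":0.083,"dx":-0.1,"dy":0,"dz":-0.08,"twist":0},{"gripper":0.083,"dx":-0.1,"dy":0,"dz":-0.08,"twist":0},{"gripper":0.083,"dx":-0.1,"dy":0,"dz":-0.08,"twist":0},{"gripper":0.083,"dx":-0.1,"dy":0,"dz":-0.08,"twist":0}]'
python3 snap.py w13; python3 - <<'E'
import cv2,numpy as np
from workcell import vision
a=cv2.imread('pics/w13.png'); b=vision.camera("side")[:,:,::-1]
cv2.imwrite('pics/v13.png',np.hstack([cv2.resize(a,(340,255)),cv2.resize(b[130:400,150:410],(450,467))[:255] if 0 else cv2.resize(b[130:390,190:390],(450,585))[:255]])) if 0 else None
B=cv2.resize(b[130:400,190:390],(430,580)); A=np.zeros((580,360,3),np.uint8); A[:270]=cv2.resize(a,(360,270)); A[280:550]=cv2.resize(vision.camera("scene")[130:340,100:380,::-1],(360,270))
cv2.imwrite('pics/v13.png',np.hstack([A,B]))
E
```

```text
time_s: 40.95
ee_pos: [0.6293, -0.1401, 0.0311]
ee_rot: [179.9, -0.2, 10.8]
wrist_force: [0.8, -0.1, 0.2]
finger_gap: 0.083
finger_force: 0.0
time_s: 41.75
ee_pos: [0.6287, -0.1398, 0.1945]
ee_rot: [179.8, -0.3, 10.8]
wrist_force: [0.6, -0.8, 0.3]
finger_gap: 0.083
finger_force: 0.0
time_s: 42.55
ee_pos: [0.5288, -0.1577, 0.2687]
ee_rot: [-179.9, 0.1, 10.8]
wrist_force: [-0.6, -0.1, -0.6]
finger_gap: 0.0832
finger_force: 0.0
42.55 [ 0.5288 -0.1577  0.2687] [-1.7994e+02  8.0000e-02  1.0810e+01]
```

View pics/v13.png

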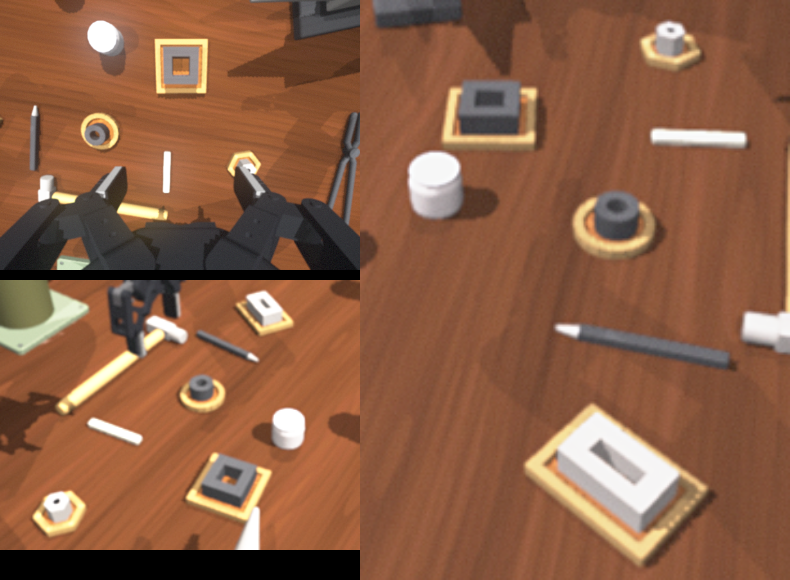

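The final views show all four blocks flat in their own trays. In the side crop these are square (490,112), round (615,222), hex (670,48) and oblong (617,475). The tin and punch have not moved, and the arm is clear.

```bash
python3 -c "
from workcell import close_job;print(close_job())"
```

```text
the job is handed in; nothing more can be done
None
```

All four blocks were set down flat in their matching trays, the wax tin and punch were left where they were, and the job was handed in at about 43 s of the 120 s allowed; no verdict came back.

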